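# Seat the rocking cover of the desk cable duct

## Task

One of the five square covers on the desk's cable duct is not clicked in. Press lightly with a fingertip near the edge of one cover after another until you find the one that rocks, then press that cover firmly in its middle until it is fully home and no longer rocks. Only press: do not lean hard on the firm covers, do not pull any cover up, and leave the things standing around where they are.

Things in the scene. Friction and masses are not known exactly. Their poses are not given: they have to be found in the camera images.
- duct: Aluminium cable duct screwed to the desk, 157 mm wide (x, from -51 mm to +106 mm), 520 mm long (y), frame top 45 mm above the desk. Five identical square grey plastic covers (88 x 88 mm, 8 mm thick) lie in a row over its open bays, centred on x = 0; four are seated with their tops 5 mm above the frame. A flat metal ledge, 55 mm wide and 45 mm high, runs along its rear (+x) side. Origin on the desk below the middle of the middle cover.
- place_1 (a point): One of five equal places along the duct where an 88 x 88 mm square grey cover lies. The point is at the middle of the place, at the height of the top face of a properly seated cover (50 mm above the desk, 5 mm above the duct's metal frame). x points across the duct towards its rear ledge, y along the duct; place_1 is at the -y end and the places follow at 98 mm steps along +y to place_5.
- place_2 (a point): One of five equal places along the duct where an 88 x 88 mm square grey cover lies. The point is at the middle of the place, at the height of the top face of a properly seated cover (50 mm above the desk, 5 mm above the duct's metal frame). x points across the duct towards its rear ledge, y along the duct; place_1 is at the -y end and the places follow at 98 mm steps along +y to place_5.
- place_3 (a point): One of five equal places along the duct where an 88 x 88 mm square grey cover lies. The point is at the middle of the place, at the height of the top face of a properly seated cover (50 mm above the desk, 5 mm above the duct's metal frame). x points across the duct towards its rear ledge, y along the duct; place_1 is at the -y end and the places follow at 98 mm steps along +y to place_5.
- place_4 (a point): One of five equal places along the duct where an 88 x 88 mm square grey cover lies. The point is at the middle of the place, at the height of the top face of a properly seated cover (50 mm above the desk, 5 mm above the duct's metal frame). x points across the duct towards its rear ledge, y along the duct; place_1 is at the -y end and the places follow at 98 mm steps along +y to place_5.
- place_5 (a point): One of five equal places along the duct where an 88 x 88 mm square grey cover lies. The point is at the middle of the place, at the height of the top face of a properly seated cover (50 mm above the desk, 5 mm above the duct's metal frame). x points across the duct towards its rear ledge, y along the duct; place_1 is at the -y end and the places follow at 98 mm steps along +y to place_5.
- loose_seat (a joint): How far (m) the one loose cover, at an unknown one of the five places, is pushed into its seat. Near 0 at the start, about 3.5 mm higher than the others; home at about 0.0035, as high as the others and no longer rocking. It sinks only under 13 N or more within 8 mm of its middle (25 N is fine) and stays where left; once home, 5 N on an edge does not move it. Negative: pulled up.
- loose_rock_x (a joint): Tilt (rad) of the loose cover about its own x axis (across the duct): 0 level, at most about 0.3 either way. A newton or two on an edge tips it; it springs level when let go.
- loose_rock_y (a joint): Tilt (rad) of the loose cover about its own y axis (along the duct): 0 level, positive when the far (+x, ledge) edge is down, negative when the near edge is down, at most about 0.3 either way. A press of 1 to 3 N about 10 mm in from an edge tips it fully, and the fingertip then stops some 2 to 5 mm lower than on a firm cover.
- firm_a (a joint): How far (m) firm cover a, one of the four properly seated covers, is pressed down: 0 at rest, grows as pressed. It lies at an unknown one of the five places. It stays level and gives straight down on its springy clips, 1 mm per 5 N, and springs back; its clips would break at 2.8 mm (14 N).
- firm_b (a joint): How far (m) firm cover b, one of the four properly seated covers, is pressed down: 0 at rest, grows as pressed. It lies at an unknown one of the five places. It stays level and gives straight down on its springy clips, 1 mm per 5 N, and springs back; its clips would break at 2.8 mm (14 N).
- firm_c (a joint): How far (m) firm cover c, one of the four properly seated covers, is pressed down: 0 at rest, grows as pressed. It lies at an unknown one of the five places. It stays level and gives straight down on its springy clips, 1 mm per 5 N, and springs back; its clips would break at 2.8 mm (14 N).
- firm_d (a joint): How far (m) firm cover d, one of the four properly seated covers, is pressed down: 0 at rest, grows as pressed. It lies at an unknown one of the five places. It stays level and gives straight down on its springy clips, 1 mm per 5 N, and springs back; its clips would break at 2.8 mm (14 N).
- highlighter: Bystander: yellow highlighter, 18 x 120 x 16 mm bar, lying on the duct's rear ledge; origin at the centre of its underside, long axis y.
- staple_box: Bystander: small cardboard box 36 x 55 x 28 mm on the duct's rear ledge; origin at the centre of its underside.
- stapler: Bystander: black stapler 36 x 135 x 49 mm on the desk on the robot's side of the duct; origin at the centre of its underside, long axis y.
- tape_roll: Bystander: roll of clear tape lying flat, 84 mm across, 22 mm high, on the desk on the robot's side of the duct; origin at the centre of its underside.
- stamp: Bystander: wooden hand stamp, 45 x 60 mm foot, 64 mm high, on the desk beyond the duct; origin at the centre of its underside.
- mug: Bystander: white mug, 80 mm across, 95 mm high, on the desk beyond the duct; origin at the centre of its underside.
- mini_bottle: Bystander: small amber bottle, 40 mm across, 115 mm high, on the desk beyond the duct; origin at the centre of its underside.

How it is judged (in metres and radians):
On the way, in this order (a step that is already met when the one before it is completed fails the run):
1. the loose cover is found: it is tipped by a press near its edge (more than 0.1 rad) ((value of joint any of loose_rock_x, loose_rock_y above 0.1 rad or value of joint any of loose_rock_x, loose_rock_y below -0.1 rad)), for 0.1 s.
2. the loose cover is pressed home and level (value of joint loose_seat above 0.0025 m and not (value of joint any of loose_rock_x, loose_rock_y above 0.05 rad or value of joint any of loose_rock_x, loose_rock_y below -0.05 rad)), for 0.2 s.
At the end, for the whole second after the job is handed in: The loose cover is down in its seat (pushed at least 2.5 of its 3.5 mm) and level within 0.05 rad, the firm covers are at rest, and every bystander is within 15 mm of where it stood (all of step 2 and value of joint each of firm_a, firm_b, firm_c, firm_d below 0.001 m and distance of each of highlighter, staple_box, stapler, tape_roll, stamp, mug, mini_bottle from where it was at the start of the episode below 0.015 m); the robot touches nothing.
It fails at once if a firm cover is pressed harder than its clips stand (2.8 mm, 14 N) (value of joint any of firm_a, firm_b, firm_c, firm_d above 0.0028 m).
It fails at once if the loose cover is pulled up (3 mm) (value of joint loose_seat below -0.003 m).
It fails at once if a bystander is moved or lifted by more than 15 mm (distance of any of highlighter, staple_box, stapler, tape_roll, stamp, mug, mini_bottle from where it was at the start of the episode above 0.015 m).
It also fails if it takes over 58 s, if anything falls off the work surface, if the arm or the gripper's body presses on something with over 40 N, if the wrist force passes 120 N, or if a joint passes its speed limit or range.

## Robot

A 6-joint arm with a two-finger parallel gripper is mounted at the origin on the work surface. World frame = base frame: x ahead of the robot, y to its left, z up, the work surface at z = 0. Lengths are in mm, angles in rad, forces in N, time in s.
With the tool pointing down it reaches from about 275 to 750 mm from the base axis. Payload 10.2 kg.
Tool frame: the origin (TCP) lies between the finger pads; the fingertips stand 22 mm ahead of it and the grasp point (between the pads) lies 3 mm ahead of it; z points along the fingers, y is the direction in which the jaws open and shut (so a half turn about z gives the same grasp; the last joint's range is limited). The gripper opens to 88 mm and grips with 3 to 60 N. Pads are 18 mm wide; open, the fingers measure 123 mm over their backs; the gripper's body (75 mm by 187 mm) begins 45 mm behind the grasp point.
Start: joints at [-0.223, 0.313, 1.498, -0, 1.331, -0.223], TCP at [525.006, -0.014, 260.72] pointing down, gripper open.
Joint ranges: [-2.94, 2.94], [-0.97, 2.17], [0.19, 2.56], [-1.23, 4.37], [0.02, 3.11], [-2.88, 2.88]. Speed limits (rad/s): [2.39, 2.39, 3.01, 3.14, 3.14, 3.14].

## Interface

Orientations are given as a unit quaternion [w, x, y, z].
In Python, from plant import get_obs, camera, hand_in, boxes_of, silhouettes, mark_of gives the robot as it stands. The module is installed in compiled form; this text tells all that it offers.
- The arm moves only by the tool step_arm, never from a script. Its argument "motion" is a list of rows, each an object with "grip": the opening, from 0 (shut) to 1 (fully open); "travel": the shift along the tool's x, y, z in m, a list of three; "twist": the turn about the tool's z in rad. A call has 1 to 20 rows; each row shifts and turns the commanded pose from where the row before left it, along the tool's axes as they then stand; what a row does not reach is not made up. A row lasts 1/8 s, in which the tool goes at most 62.5 mm and 10.7 degrees, less where a joint would pass 70% of its speed; a pose out of reach is approached as far as the arm can. A call is refused whole if a number of a shift passes 0.0625 or a number of a turn 0.188, either way. A call with a gripper value outside its range is refused whole. The fingers move at their own pace and stop on an object; "grip_force" is the grip in N (left out, the last holds). Time passes only in rows, so rows that do not move let the fingers close. It gives the time, the measured TCP pose, the force and the opening at its end, in the units of the state.
- get_obs(): the state, without advancing time (a new reading comes with each control period).
- camera(name): name is "scene" or "side" or "wrist"; returns a dict with "img" (420x560x3 uint8, blue, green, red), "camera_matrix" (3x3 intrinsics, pixels), "extrinsics" (4x4, takes a point from world to camera coordinates); the wrist camera has in their place "tool_from_camera" (4x4, takes a point from camera to tool coordinates, whose origin is the TCP and whose axes are the flange's). Camera axes: x right, y down, z forward; pixel columns grow to the right and rows downward; lengths in mm; the calibration is good to about 2 mm. A picture is of the moment at which its call begins: read the wrist's pose just before it. There is no depth.
- hand_in(): hands the job in, once; it reports no verdict.
Trained networks look in the newest picture that a camera, given by its name, has taken for a name from the list of things; names that differ only in an ending like _2 or _b are one class to them, and where a whole thing is asked for, a point or a joint stands for the part that bears it (a point fixed in the world has none). Each returns a list of dicts, best first, with "p" (0 to 1); they miss things now and then, are a little off and sometimes report something else, mostly with a low value. They report only what shows in the picture. A call takes as long as a camera call.
- boxes_of(label, camera): "bbox" ([left, top, width, height] in pixels, round what is visible of it).
- silhouettes(label, camera): "pixels" (420x560 bool, what is visible of it) and "bbox" ([left, top, width, height] in pixels, round what is visible of it).
- mark_of(label, camera): "position" ([column, row] in pixels: a listed point, or the origin of a listed thing).
The state is a dict: "clock": time; "qpos": joint angles; "joint_velocities": joint speeds; "tau": joint torques, N m; "eef_pos": TCP position; "tcp_rot": TCP orientation; "wrist_force": force on the tool from outside, world axes, zero at the start; "torque": the same for the moment, N m; "width": opening from 0.0 (shut) to 1.0 (fully open).
Only numpy, scipy, OpenCV 4.12 (cv2) and the standard library are available. Lean on these libraries where they do the work, as an engineer would, in place of code of your own. Each camera call takes 0.05 s, during which the arm holds its last target.

## Working session

There is one attempt and no reset: what is moved stays moved. The work goes in short steps, Python scripts to look and compute and a tool call to move; the robot and the scene stay as the last step left them, time stands still between calls to the robot, and variables do not carry over. Pictures are saved under pics/ and viewed, and the job is handed in when it is done.

Besides the shell and the picture viewer there is one more tool, called after "Request:" by a JSON object that holds its "method" and its "body", one argument or row to a line. step_arm: Moves the arm, as the interface text tells. Its arguments: {"type":"object","properties":{"motion":{"type":"array"},"grip_force":{"type":"number"}},"required":["motion"]}

```bash
mkdir -p pics; python3 - <<'E'
from plant import *
import cv2,numpy as np
o=get_obs(); print(o)
for n in ["scene","side","wrist"]:
    c=camera(n); cv2.imwrite(f"pics/{n}0.png",c["img"]); print(n,c["camera_matrix"].tolist(),(c.get("extrinsics") if "extrinsics" in c else c["tool_from_camera"]).round(4).tolist())
    for i in [1]:
        print([(np.round(m["position"],1).tolist(),round(m["p"],2)) for m in mark_of(f"place_{i}",n)])
E
```

```text
{'clock': 0.0, 'qpos': array([-2.23403055e-01,  3.13432012e-01,  1.49846221e+00, -2.86814042e-05,
        1.33098794e+00, -2.23445367e-01]), 'joint_velocities': array([ 0.00099301,  0.00112632,  0.00056136,  0.00023694, -0.00031788,
       -0.0006598 ]), 'tau': array([-1.80187753e-04, -4.02218950e+01, -2.52264959e+01,  6.94810320e-02,
        3.53677373e-02, -8.52248218e-05]), 'eef_pos': array([5.24771610e+02, 3.16659561e-02, 2.60160796e+02]), 'tcp_rot': array([-5.38174150e-04,  7.07089260e-01,  7.07124008e-01, -3.55349279e-04]), 'wrist_force': array([ 0.43889703,  0.26732765, -0.5280368 ]), 'torque': array([-0.0300746 , -0.01676255, -0.03392131]), 'width': 1.0038989584793656}
scene [[426.570734586342, 0.0, 277.4133535623456], [0.0, 426.570734586342, 210.57481614801637], [0.0, 0.0, 1.0]] [[0.8571, 0.5147, 0.0213, -493.7235], [0.3072, -0.4775, -0.8232, -103.2118], [-0.4136, 0.7121, -0.5674, 1119.3263], [0.0, 0.0, 0.0, 1.0]]
[([315.3, 175.3], 0.61)]
side [[449.53524808754037, 0.0, 285.82101183089895], [0.0, 449.53524808754037, 213.68002215563217], [0.0, 0.0, 1.0]] [[-0.9903, -0.138, 0.0141, 547.7894], [-0.1058, 0.6854, -0.7204, 88.2793], [0.0897, -0.7149, -0.6934, 817.4005], [0.0, 0.0, 0.0, 1.0]]
[([297.1, 158.9], 0.87)]
wrist [[321.9090663974236, 0.0, 279.5641713763886], [0.0, 321.9090663974236, 212.47358690866972], [0.0, 0.0, 1.0]] [[-0.0005, -0.9663, -0.2573, 66.3336], [1.0, -0.0001, -0.0012, -0.439], [0.0012, -0.2573, 0.9663, -123.0249], [0.0, 0.0, 0.0, 1.0]]
[([190.4, 230.4], 0.49)]
```

View pics/scene0.png

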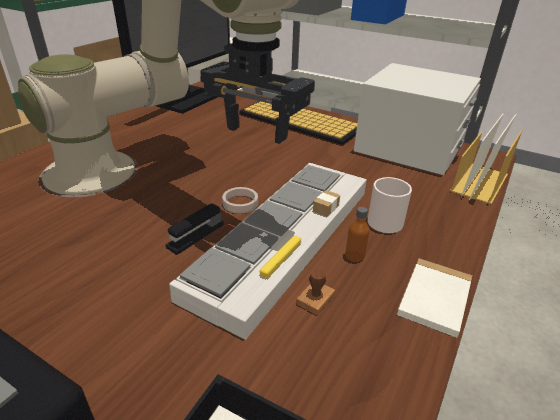

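View pics/side0.png

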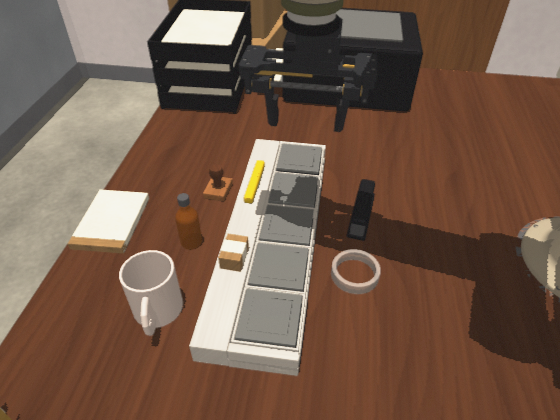

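View pics/wrist0.png

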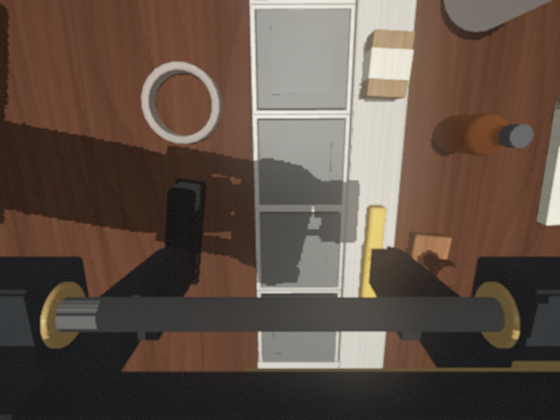

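```bash
cat > h.py <<'E'
from plant import *
import cv2,numpy as np
def q2R(q):
    w,x,y,z=q
    from scipy.spatial.transform import Rotation as R
    return R.from_quat([x,y,z,w]).as_matrix()
def cam(n):
    o=get_obs(); c=camera(n)
    if n=="wrist":
        T=np.eye(4);T[:3,:3]=q2R(o["tcp_rot"]);T[:3,3]=o["eef_pos"]
        c["extrinsics"]=np.linalg.inv(T@c["tool_from_camera"])
    return c
def ray(c,uv,z):
    E=c["extrinsics"];K=c["camera_matrix"]
    d=E[:3,:3].T@np.linalg.inv(K)@np.array([uv[0],uv[1],1.]);o=-E[:3,:3].T@E[:3,3]
    return o+d*(z-o[2])/d[2]
def proj(c,p):
    E=c["extrinsics"];q=c["camera_matrix"]@(E[:3,:3]@np.asarray(p,float)+E[:3,3]);return q[:2]/q[2]
E
python3 - <<'E'
from h import *
for n in ["scene","side","wrist"]:
    c=cam(n); out=c["img"].copy()
    for l in ["duct","loose_seat","firm_a"]:
        for s in silhouettes(l,n):
            m=s["pixels"].astype(np.uint8); cs,_=cv2.findContours(m,0,2)
            cc=max(cs,key=cv2.contourArea); r=cv2.minAreaRect(cc)
            M=cv2.moments(cc); M=(M["m10"]/M["m00"],M["m01"]/M["m00"])
            print(n,l,round(s["p"],2),s["bbox"],int(m.sum()),np.round(ray(c,M,50 if l!="duct" else 45),0))
            cv2.drawContours(out,cs,-1,{"duct":(0,255,0),"loose_seat":(0,0,255),"firm_a":(255,0,0)}[l],1)
    for l in ["highlighter","staple_box","stapler","tape_roll","stamp","mug","mini_bottle"]:
        m=mark_of(l,n)
        if m: print(n,l,round(m[0]["p"],2),np.round(ray(c,m[0]["position"],45 if l in("highlighter","staple_box") else 0),0))
    cv2.imwrite(f"pics/{n}1.png",out)
E
```

```text
scene duct 0.97 [172.5, 164.4, 190.2, 174.0] 6854 [ 627. -107.   45.]
scene duct 0.46 [345.6, 204.5, 24.1, 59.6] 916 [722.  63.  45.]
scene loose_seat 0.8 [177.1, 250.3, 72.0, 44.7] 1870 [ 549. -170.   50.]
scene loose_seat 0.24 [171.9, 174.9, 194.4, 160.7] 6860 [ 630. -111.   50.]
scene firm_a 0.92 [269.4, 182.7, 51.8, 28.6] 884 [550. 120.  50.]
scene firm_a 0.92 [288.9, 167.5, 52.2, 22.4] 744 [552. 218.  50.]
scene firm_a 0.64 [216.4, 223.0, 61.6, 42.8] 1484 [552. -75.  50.]
scene firm_a 0.6 [246.3, 204.3, 54.6, 31.9] 1147 [552.  21.  50.]
scene highlighter 0.9 [628. -81.  45.]
scene staple_box 0.58 [621. 122.  45.]
scene stapler 0.74 [401. -61.   0.]
scene tape_roll 0.96 [420.  83.   0.]
scene mug 0.88 [735. 201.   0.]
scene mini_bottle 0.92 [715.  70.   0.]
side duct 0.78 [189.7, 139.3, 136.2, 234.8] 8741 [600. 163.  45.]
side loose_seat 0.65 [275.1, 141.9, 44.8, 28.0] 1125 [ 549. -163.   50.]
side firm_a 0.97 [268.7, 172.6, 47.6, 35.6] 1385 [547. -60.  50.]
side firm_a 0.91 [234.9, 290.3, 66.7, 55.6] 3014 [547. 232.  50.]
side firm_a 0.79 [246.6, 242.7, 64.0, 49.5] 2419 [546. 13
[... 420 characters left out ...]

side stamp 0.67 [702. -89.   0.]
side mug 0.78 [735. 205.   0.]
side mini_bottle 0.77 [721.  61.   0.]
wrist duct 0.81 [259.5, 4.1, 155.3, 361.1] 12659 [619.  52.  45.]
wrist loose_seat 0.97 [260.9, 290.4, 73.5, 73.7] 2558 [ 547. -190.   50.]
wrist firm_a 0.97 [258.5, 118.9, 87.9, 81.4] 7177 [546.  32.  50.]
wrist firm_a 0.85 [256.6, 7.1, 92.2, 103.8] 9144 [545. 130.  50.]
wrist firm_a 0.75 [257.3, 208.7, 83.8, 79.6] 5997 [546. -65.  50.]
wrist firm_a 0.53 [244.9, 0.1, 171.4, 368.4] 13455 [617.  51.  50.]
wrist highlighter 0.56 [627. -73.  45.]
wrist staple_box 0.83 [623. 121.  45.]
wrist stapler 0.85 [406. -64.   0.]
wrist stamp 0.84 [708. -92.  -0.]
wrist mini_bottle 0.56 [720.  62.   0.]
```

Request:
{"method": "step_arm", "body": {
  "motion": [
    {"grip": 0, "travel": [-0.025, 0.003, 0.017], "twist": 0},
    {"grip": 0, "travel": [-0.025, 0.003, 0.017], "twist": 0},
    {"grip": 0, "travel": [-0.025, 0.003, 0.017], "twist": 0},
    {"grip": 0, "travel": [-0.025, 0.003, 0.017], "twist": 0},
    {"grip": 0, "travel": [-0.025, 0.003, 0.017], "twist": 0},
    {"grip": 0, "travel": [-0.025, 0.003, 0.017], "twist": 0},
    {"grip": 0, "travel": [-0.025, 0.003, 0.017], "twist": 0},
    {"grip": 0, "travel": [-0.02, 0.002, 0.017], "twist": 0},
    {"grip": 0, "travel": [0, 0, 0], "twist": 0},
    {"grip": 0, "travel": [0, 0, 0], "twist": 0}
  ]
}}

```text
clock: 3.2
eef_pos: [548.2, -194.5, 125.2]
tcp_rot: [0.0, 0.707, 0.707, 0.0]
wrist_force: [0.1, 0.7, 0.5]
width: 0.003
```

```bash
python3 - <<'E'
from h import *
o=get_obs();print(o["clock"],o["eef_pos"],o["wrist_force"],o["width"])
for n in ["wrist","side"]:
    c=cam(n)
    for s in silhouettes("firm_a",n)+silhouettes("loose_seat",n):
        m=s["pixels"].astype(np.uint8);M=cv2.moments(m,True)
        print(n,round(s["p"],2),s["bbox"],np.round(ray(c,(M["m10"]/M["m00"],M["m01"]/M["m00"]),50),0))
    for i in range(5):
        p=proj(c,[548,-162+98*i,50]); cv2.circle(c["img"],tuple(int(v) for v in p),3,(0,0,255),-1)
        sq=np.array([proj(c,[548+a*44,-162+98*i+b*44,50]) for a,b in((-1,-1),(1,-1),(1,1),(-1,1))])
        cv2.polylines(c["img"],[sq.astype(int)],True,(0,255,255),1)
    cv2.imwrite(f"pics/{n}2.png",c["img"])
E
```

```text
3.2 [ 548.20987361 -194.46318494  125.24379876] [0.09703229 0.65849904 0.52260334] 0.003439555509330269
wrist 0.87 [196.3, 1.5, 159.5, 99.6] [546. -86.  50.]
wrist 0.63 [207.0, 112.6, 145.7, 147.3] [ 547. -162.   50.]
side 0.9 [259.3, 201.7, 54.3, 39.5] [548.  37.  50.]
side 0.72 [247.7, 240.3, 63.8, 53.4] [548. 135.  50.]
side 0.65 [268.5, 169.3, 46.9, 37.5] [548. -61.  50.]
side 0.57 [233.2, 291.3, 69.4, 54.5] [547. 233.  50.]
side 0.42 [190.3, 139.3, 136.5, 239.0] [597. 177.  50.]
side 0.65 [276.0, 142.2, 44.4, 29.6] [ 548. -162.   50.]
side 0.49 [276.6, 145.5, 46.4, 25.7] [ 548. -161.   50.]
```

View pics/wrist2.png

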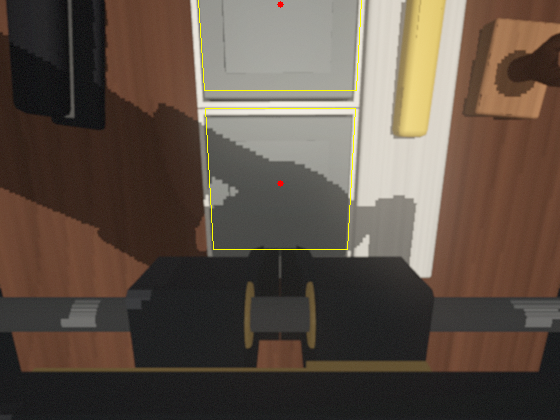

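View pics/side2.png

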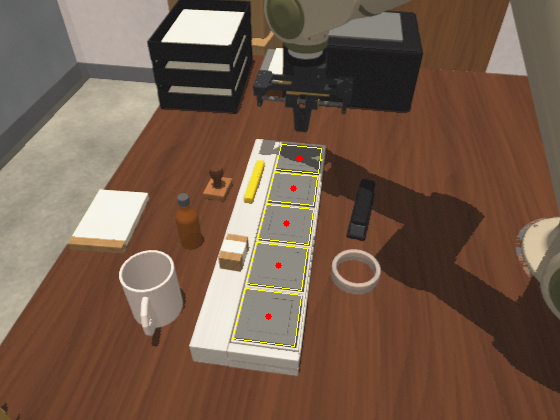

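Request:
{"method": "step_arm", "body": {
  "motion": [
    {"grip": 0, "travel": [-0.003, 0, 0.015], "twist": 0},
    {"grip": 0, "travel": [0, 0, 0.015], "twist": 0},
    {"grip": 0, "travel": [0, 0, 0.013], "twist": 0},
    {"grip": 0, "travel": [0, 0, 0.003], "twist": 0},
    {"grip": 0, "travel": [0, 0, 0.001], "twist": 0},
    {"grip": 0, "travel": [0, 0, 0], "twist": 0},
    {"grip": 0, "travel": [0, 0, 0], "twist": 0}
  ]
}}

```text
clock: 4.38
eef_pos: [548.2, -198.1, 78.1]
tcp_rot: [0.0, 0.707, 0.707, 0.0]
wrist_force: [1.1, -0.4, -0.1]
width: 0.007
```

Request:
{"method": "step_arm", "body": {
  "motion": [
    {"grip": 0, "travel": [0, 0, 0.001], "twist": 0},
    {"grip": 0, "travel": [0, 0, 0.001], "twist": 0},
    {"grip": 0, "travel": [0, 0, 0.001], "twist": 0},
    {"grip": 0, "travel": [0, 0, 0], "twist": 0}
  ]
}}

```text
clock: 4.88
eef_pos: [548.0, -198.0, 74.6]
tcp_rot: [-0.0, 0.707, 0.707, -0.0]
wrist_force: [0.3, -0.1, -0.2]
width: 0.008
```

Request:
{"method": "step_arm", "body": {
  "motion": [
    {"grip": 0, "travel": [0, 0, 0.001], "twist": 0},
    {"grip": 0, "travel": [0, 0, 0.001], "twist": 0},
    {"grip": 0, "travel": [0, 0, 0], "twist": 0}
  ]
}}

```text
clock: 5.25
eef_pos: [548.0, -198.1, 72.7]
tcp_rot: [0.0, 0.707, 0.707, -0.0]
wrist_force: [0.3, -0.2, 1.2]
width: 0.002
```

Request:
{"method": "step_arm", "body": {
  "motion": [
    {"grip": 0, "travel": [0, 0, 0.001], "twist": 0},
    {"grip": 0, "travel": [0, 0, 0], "twist": 0}
  ]
}}

```text
clock: 5.5
eef_pos: [548.0, -198.0, 71.7]
tcp_rot: [0.0, 0.707, 0.707, -0.0]
wrist_force: [0.6, -1.1, 0.8]
width: 0.006
```

Request:
{"method": "step_arm", "body": {
  "motion": [
    {"grip": 0, "travel": [0, 0, 0.001], "twist": 0},
    {"grip": 0, "travel": [0, 0, 0], "twist": 0}
  ]
}}

```text
clock: 5.75
eef_pos: [548.0, -198.1, 70.7]
tcp_rot: [0.0, 0.707, 0.707, -0.0]
wrist_force: [0.5, -1.5, 0.6]
width: 0.006
```

Request:
{"method": "step_arm", "body": {
  "motion": [
    {"grip": 0, "travel": [0, 0, 0.001], "twist": 0},
    {"grip": 0, "travel": [0, 0, 0], "twist": 0}
  ]
}}

```text
clock: 6.0
eef_pos: [548.1, -198.1, 69.8]
tcp_rot: [0.0, 0.707, 0.707, -0.0]
wrist_force: [-1.2, -1.2, 1.6]
width: 0.003
```

```bash
python3 - <<'E'
from h import *
c=cam("wrist");cv2.imwrite("pics/wrist3.png",c["img"])
c=cam("side");i=c["img"][100:240,200:380];cv2.imwrite("pics/side3.png",cv2.resize(i,None,fx=4,fy=4))
print(get_obs()["wrist_force"],get_obs()["eef_pos"])
E
```

```text
[-0.6335454  -1.03268678  1.34479257] [ 548.06551447 -198.10452296   69.82572762]
```

View pics/wrist3.png

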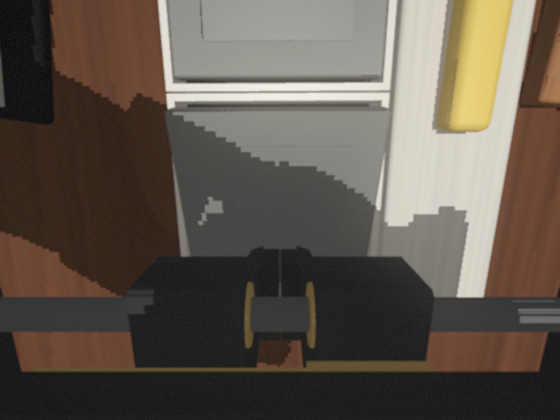

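View pics/side3.png

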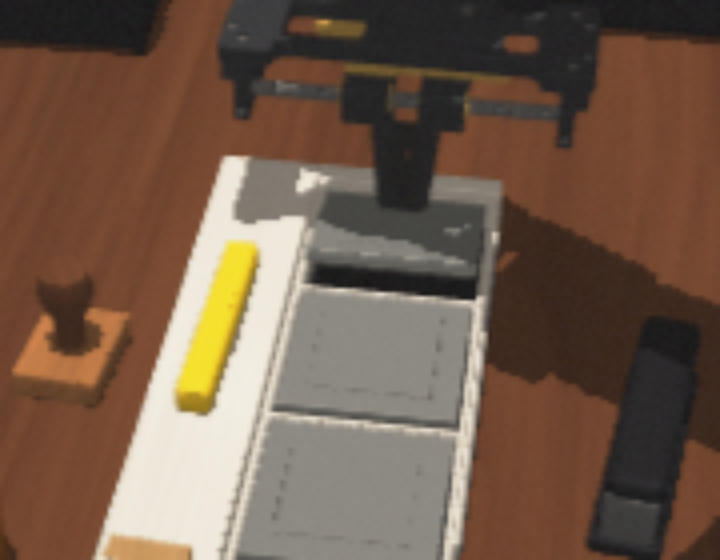

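Request:
{"method": "step_arm", "body": {
  "motion": [
    {"grip": 0, "travel": [0, 0, -0.01], "twist": 0},
    {"grip": 0, "travel": [0, 0, -0.015], "twist": 0},
    {"grip": 0, "travel": [0.017, 0, 0], "twist": 0},
    {"grip": 0, "travel": [0.017, 0, 0], "twist": 0},
    {"grip": 0, "travel": [0, 0, 0], "twist": 0},
    {"grip": 0, "travel": [0, 0, 0], "twist": 0}
  ]
}}

```text
clock: 6.85
eef_pos: [548.0, -163.9, 94.5]
tcp_rot: [-0.0, 0.707, 0.707, -0.0]
wrist_force: [-0.3, 1.2, -0.2]
width: 0.003
```

```bash
python3 - <<'E'
from h import *
o=get_obs();print(o["eef_pos"],o["wrist_force"])
for n in ["side","scene","wrist"]:
    c=cam(n)
    for s in silhouettes("firm_a",n)+silhouettes("loose_seat",n):
        m=s["pixels"].astype(np.uint8);M=cv2.moments(m,True)
        print(n,round(s["p"],2),s["bbox"],np.round(ray(c,(M["m10"]/M["m00"],M["m01"]/M["m00"]),50),0))
    cv2.imwrite(f"pics/{n}4.png",c["img"])
E
```

```text
[ 547.99860859 -163.8656176    94.53469811] [-0.29470172  1.19824192 -0.18887943]
side 0.8 [261.8, 205.2, 50.1, 39.6] [548.  37.  50.]
side 0.79 [270.0, 172.1, 46.3, 34.4] [548. -61.  50.]
side 0.63 [234.3, 292.1, 68.0, 56.2] [547. 232.  50.]
side 0.56 [247.8, 240.6, 61.1, 52.3] [547. 135.  50.]
side 0.62 [273.9, 143.7, 48.5, 28.3] [ 548. -159.   50.]
scene 0.97 [226.4, 233.7, 52.5, 30.0] [571. -85.  50.]
scene 0.77 [269.9, 183.3, 48.8, 27.7] [550. 118.  50.]
scene 0.75 [292.6, 167.4, 49.8, 22.1] [551. 217.  50.]
scene 0.69 [313.7, 191.3, 25.8, 24.1] [619. 133.  50.]
scene 0.64 [255.6, 202.1, 43.1, 32.6] [559.  33.  50.]
scene 0.17 [225.8, 188.7, 33.1, 23.6] [459.  51.  50.]
scene 0.68 [178.4, 254.1, 70.4, 42.0] [ 553. -174.   50.]
wrist 0.68 [180.8, 0.0, 192.1, 156.9] [546. -74.  50.]
wrist 0.86 [192.5, 172.0, 167.5, 87.6] [ 547. -143.   50.]
```

View pics/wrist4.png

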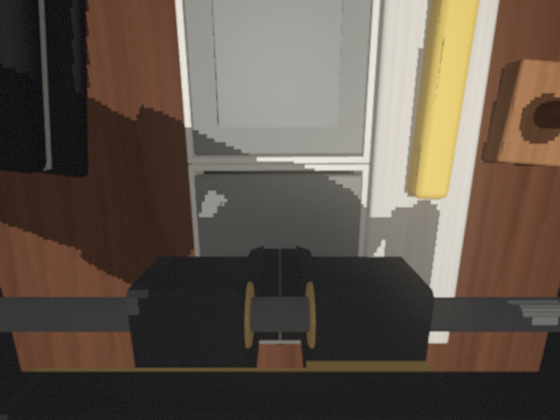

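```bash
python3 - <<'E'
from h import *
c=cam("wrist")
print("bar 1/2", ray(c,(280,162),45)[:2], "x edges", ray(c,(199,172),53.5),ray(c,(360,172),53.5), ray(c,(280,157),50),ray(c,(280,171),53.5))
K=c["camera_matrix"];T=np.eye(4);T[:3,:3]=q2R([-5.4e-4,.70709,.70712,-3.6e-4]);T[:3,3]=[524.77,.03,260.16]
c["extrinsics"]=np.linalg.inv(T@c["tool_from_camera"])
for r,y in((5,49*3),(115,49),(208,-49),(290,-147)):print(r,ray(c,(300,r),45)[1]-y)
E
```

```text
bar 1/2 [ 547.57858684 -115.96077294] x edges [ 506.19310634 -120.12099537   53.5       ] [ 588.42412533 -120.16158585   53.5       ] [ 547.57906838 -112.87534265   50.        ] [ 547.57663976 -119.63040935   53.5       ]
5 28.597162147335155
115 28.847867759131034
208 30.397076184211727
290 30.218554740871937
```

Request:
{"method": "step_arm", "body": {
  "motion": [
    {"grip": 0, "travel": [-0.001, 0, 0.008], "twist": 0},
    {"grip": 0, "travel": [0, 0, 0.008], "twist": 0},
    {"grip": 0, "travel": [0, 0, 0.002], "twist": 0},
    {"grip": 0, "travel": [0, 0, 0], "twist": 0}
  ]
}}

```text
clock: 7.85
eef_pos: [548.0, -165.0, 76.5]
tcp_rot: [-0.0, 0.707, 0.707, -0.0]
wrist_force: [0.3, -0.1, -0.5]
width: 0.004
```

Request:
{"method": "step_arm", "body": {
  "motion": [
    {"grip": 0, "travel": [0, 0, 0.001], "twist": 0},
    {"grip": 0, "travel": [0, 0, 0.001], "twist": 0},
    {"grip": 0, "travel": [0, 0, 0], "twist": 0}
  ]
}}

```text
clock: 8.22
eef_pos: [548.2, -165.1, 75.7]
tcp_rot: [0.0, 0.707, 0.707, 0.0]
wrist_force: [-2.7, 1.0, 7.4]
width: 0.005
```

Request:
{"method": "step_arm", "body": {
  "motion": [
    {"grip": 0, "travel": [0, 0, 0.001], "twist": 0},
    {"grip": 0, "travel": [0, 0, 0], "twist": 0}
  ]
}}

```text
clock: 8.48
eef_pos: [548.2, -165.1, 74.9]
tcp_rot: [0.0, 0.707, 0.707, 0.0]
wrist_force: [-3.3, 1.4, 11.1]
width: 0.005
```

Request:
{"method": "step_arm", "body": {
  "motion": [
    {"grip": 0, "travel": [0, 0, 0.001], "twist": 0},
    {"grip": 0, "travel": [0, 0, 0], "twist": 0}
  ]
}}

```text
clock: 8.72
eef_pos: [548.2, -165.1, 73.9]
tcp_rot: [0.0, 0.707, 0.707, 0.0]
wrist_force: [-3.5, 2.6, 10.8]
width: 0.011
```

Request:
{"method": "step_arm", "body": {
  "motion": [
    {"grip": 0, "travel": [0, 0, 0.001], "twist": 0},
    {"grip": 0, "travel": [0, 0, 0.001], "twist": 0},
    {"grip": 0, "travel": [0, 0, 0], "twist": 0}
  ]
}}

```text
clock: 9.1
eef_pos: [548.3, -165.1, 72.4]
tcp_rot: [0.001, 0.707, 0.707, 0.0]
wrist_force: [-5.9, 1.6, 13.9]
width: 0.003
```

Request:
{"method": "step_arm", "body": {
  "motion": [
    {"grip": 0, "travel": [0, 0, 0.001], "twist": 0},
    {"grip": 0, "travel": [0, 0, 0.001], "twist": 0},
    {"grip": 0, "travel": [0, 0, 0], "twist": 0}
  ]
}}

```text
clock: 9.48
eef_pos: [548.3, -165.1, 72.1]
tcp_rot: [0.001, 0.707, 0.707, 0.0]
wrist_force: [-11.2, 5.0, 30.2]
width: 0.005
```

Request:
{"method": "step_arm", "body": {
  "motion": [
    {"grip": 0, "travel": [0, 0, -0.002], "twist": 0},
    {"grip": 0, "travel": [0, 0, -0.006], "twist": 0},
    {"grip": 0, "travel": [0, 0, -0.007], "twist": 0},
    {"grip": 0, "travel": [-0.016, 0, 0], "twist": 0},
    {"grip": 0, "travel": [-0.016, 0, 0], "twist": 0},
    {"grip": 0, "travel": [0, 0, 0.006], "twist": 0},
    {"grip": 0, "travel": [0, 0, 0.004], "twist": 0},
    {"grip": 0, "travel": [0, 0, 0], "twist": 0},
    {"grip": 0, "travel": [0, 0, 0], "twist": 0}
  ]
}}

```text
clock: 10.6
eef_pos: [548.1, -196.7, 73.7]
tcp_rot: [0.0, 0.707, 0.707, -0.0]
wrist_force: [0.0, 0.8, 0.5]
width: 0.005
```

Request:
{"method": "step_arm", "body": {
  "motion": [
    {"grip": 0, "travel": [0, 0, 0.001], "twist": 0},
    {"grip": 0, "travel": [0, 0, 0], "twist": 0}
  ]
}}

```text
clock: 10.85
eef_pos: [548.0, -196.9, 72.7]
tcp_rot: [-0.0, 0.707, 0.707, -0.0]
wrist_force: [-0.3, -0.1, -0.3]
width: 0.005
```

Request:
{"method": "step_arm", "body": {
  "motion": [
    {"grip": 0, "travel": [0, 0, 0.0008], "twist": 0},
    {"grip": 0, "travel": [0, 0, 0], "twist": 0}
  ]
}}

```text
clock: 11.1
eef_pos: [548.1, -197.0, 72.2]
tcp_rot: [0.0, 0.707, 0.707, 0.0]
wrist_force: [-0.7, 0.5, 3.2]
width: 0.006
```

Request:
{"method": "step_arm", "body": {
  "motion": [
    {"grip": 0, "travel": [0, 0, 0.0003], "twist": 0},
    {"grip": 0, "travel": [0, 0, 0], "twist": 0}
  ]
}}

```text
clock: 11.35
eef_pos: [548.1, -197.1, 72.0]
tcp_rot: [0.0, 0.707, 0.707, 0.0]
wrist_force: [-1.1, -0.1, 4.6]
width: 0.008
```

The edge now resists 4.6 N at seated height, so it no longer rocks. I'll retreat and check.

Request:
{"method": "step_arm", "body": {
  "motion": [
    {"grip": 0, "travel": [0, 0, -0.005], "twist": 0},
    {"grip": 0, "travel": [0, 0, -0.02], "twist": 0},
    {"grip": 0, "travel": [0, 0, -0.03], "twist": 0},
    {"grip": 0, "travel": [0, 0, -0.03], "twist": 0},
    {"grip": 0, "travel": [0, 0, -0.03], "twist": 0},
    {"grip": 0, "travel": [0, 0, 0], "twist": 0},
    {"grip": 0, "travel": [0, 0, 0], "twist": 0}
  ]
}}

```text
clock: 12.22
eef_pos: [547.6, -196.8, 185.4]
tcp_rot: [-0.001, 0.707, 0.707, -0.0]
wrist_force: [0.5, -0.5, -0.3]
width: 0.006
```

```bash
python3 - <<'E'
from h import *
print(get_obs()["wrist_force"])
c=cam("side");cv2.imwrite("pics/side5.png",c["img"])
E
```

```text
[ 0.54946148 -0.46973671 -0.27550259]
```

View pics/side5.png

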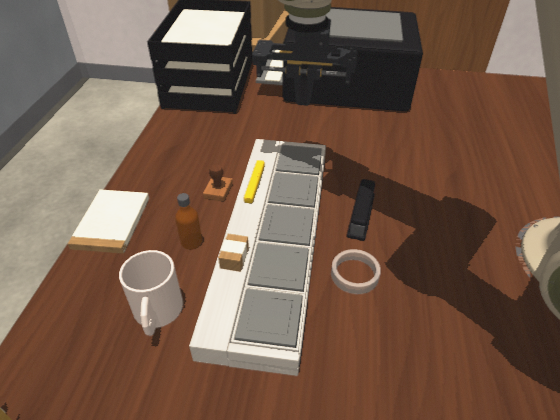

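The picture shows cover 1 (around pixel 299,158) lying level. The bystanders are where they were, and the arm is clear of everything.

```bash
python3 -c "
from plant import hand_in
print(hand_in())"
```

```text
the job is handed in; nothing more can be done
None
```

The loose cover was at place_1. It is now pressed home, and the job is handed in; `hand_in()` gave no verdict.

- **Finding it:** The networks labelled the place_1 cover as loose in all three cameras, so I tried it first. A press of about 1.5 N near its -y edge tipped it well below the height of a firm cover, and the side picture showed the tilt clearly. I did not touch the other four covers.
- **Pressing it home:** Pressed in its middle, it sank from 3.5 mm high at about 11–14 N. It stopped hard at the seated height, where the force reached about 30 N, slightly over the 25 N named as fine.
- **Last checks:** A second press at the same edge was held at the seated height with 4.6 N, so it no longer rocks. The last side picture shows the cover level, the bystanders where they were and the arm clear, with wrist force near zero.
- **What disagreed:** The scene and side cameras put the cover's middle about 15 mm apart along y. I used the wrist camera's value of y ≈ -165 mm, which lies between the two.

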